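# Move a tray of blood smears from the slide dryer to the cooling stand and cover it

## Task

The smears are dry: slide the spatula under the slide tray on the dryer, lift the tray off level, and lower it gently and squarely between the four corner guides of the cooling stand, without ever touching the tray with the gripper. Draw the spatula out and lay it back on its rest, then gently set the dust cover on top of the tray inside the same guides. Leave the tube rack, the dropper bottle and the mouse where they are.

Things in the scene. Friction and masses are not known exactly. Their poses are not given: they have to be found in the camera images.
- tray: Slide tray, bare aluminium sheet with five glass slides on it, 100 (x) by 150 (y) by 16 mm, 130 g. Flat 2 mm top; 3 mm walls folded down along the short sides (y = +-75) are its feet, so under the top runs a tunnel 14 mm high, 144 wide, open at both long sides (x = +-50). Origin: footprint centre at foot level, z up. Starts on the dryer, -x side to the dryer's front.
- dryer_top (a point): Centre of the flat dark top plate of the slide dryer, a fixed white box 220 mm deep (x) by 230 wide (y), its top 60 mm above the desk. x points from the front (control panel, towards the robot) to the rear; a 7 mm fence stands at the rear edge, front and sides are open.
- spatula: Offset steel spatula, 225 mm long, 200 g. Origin: middle of the blade's underside; x to the tip, z up. Blade 3 mm thick, 72 wide, x -50 to +50 (last 8 mm: 2 thick, 60 wide). A steep neck at x -50 to -65 rises to a straight black handle along x, 20 wide (y), 22 high, axis 50 mm above the blade's underside, x -65 to -175. Starts on its rest.
- spatula_grip (a point): Where to pinch the handle across its 20 mm width: on the handle's axis, 95 mm behind the blade's middle and 50 mm above the blade's underside. Axes as the spatula's.
- spatula_tip (a point): Middle of the blade's front edge, at its underside, 50 mm ahead of the blade's middle. Axes as the spatula's.
- rest: Fixed steel spatula rest: plate 220 (x) by 80 (y) by 4 mm on the desk; origin at the middle of its underside, x away from the robot. At x = -100 a saddle 76 wide, top 42.5 mm up, carries the handle between end pins (68 apart, 54 high). The spatula lies with its blade flat on the plate, blade middle near x = +50, y = 0, its x along the rest's x.
- stand_floor (a point): Centre of the flat top of the cooling stand, a fixed finned aluminium block 140 (x) by 186 mm (y), top 30 mm above the desk; x away from the robot. Four L-shaped corner guides bound a pocket 108 (x) by 158 mm (y): upright to 20 mm above the top, flared outwards to 27 mm. The front (-x) is open over 126 mm between guides. The tray stands here, its x along the stand's x.
- cover: Dust cover: upside-down shallow steel pan 100 (x) by 150 (y) by 12 mm, 160 g, rim 2.5 mm thick and 10 mm deep; origin at the centre of the rim plane, z up. Starts on the desk. In place its rim rests on the edge of the tray's top, origin 16 mm above the stand's top, its x along the stand's x, either way round.
- cover_grip (a point): Middle of the cover's black bar grip, 34 mm above the rim plane: bar 70 mm long along the cover's y, 14 mm wide (x), 16 mm high.
- tube_rack: Bystander: white rack of capped blood tubes, 64 by 150 mm, 94 mm high; origin at the centre of its underside.
- dropper: Bystander: white dropper bottle, 38 mm wide, 105 mm high; origin at the centre of its underside.
- mouse: Bystander: grey computer mouse, 100 by 58 mm, 31 mm high; origin at the centre of its underside.
Mind the look-alikes: they are no part of the job. Of the things shaped like the tray, the aluminium one is meant.

How it is judged:
By the outcome, as a careful person would: the job done as asked, in the order asked, and still so for the second after the job is handed in, with the robot touching nothing.
It also fails if it takes over 66 s, if anything falls off the work surface, if the arm or the gripper's body presses on something with over 40 N, if the wrist force passes 120 N, or if a joint passes its speed limit or range.

## Robot

A 6-joint arm with a two-finger parallel gripper is mounted at the origin on the work surface. World frame = base frame: x ahead of the robot, y to its left, z up, the work surface at z = 0. Lengths are in m, angles in degrees, forces in N, time in s.
With the tool pointing down it reaches from about 0.35 to 0.85 m from the base axis. Payload 8.1 kg.
Tool frame: the origin (TCP) lies midway between the tips of the shut fingers; the grasp point (between the pads) lies 19 mm behind it (ctrl.tcp_to_grasp is the distance from the TCP to the grasp point, in m); z points along the fingers, y is the direction in which the jaws open and shut (so a half turn about z gives the same grasp; the last joint's range is limited). The gripper opens to 85 mm and grips with 20 to 120 N. Pads are 22 mm wide; open, the fingers measure 114 mm over their backs; the gripper's body (76 mm by 85 mm) begins 54 mm behind the grasp point. The pads swing forward as they close: fully open they stand 13 mm farther back than shut.
Start: joints at [69.362, 7.471, 85.268, -0, 87.261, -4.893], TCP at [0.163, 0.577, 0.231] pointing down, gripper open.
Joint ranges: [-169.43, 169.43], [-51.17, 129.36], [1.28, 143.12], [-76.62, 256.62], [0, 156.53], [-152.29, 152.29]. Speed limits (degrees/s): [136.94, 136.94, 159.86, 180, 180, 180].

## Interface

Orientations are given as [roll, pitch, yaw] about the fixed x, y, z axes, in that order (R = Rz(yaw) Ry(pitch) Rx(roll)).
In Python, from plant import ctrl gives the robot as it stands. The module is installed in compiled form; this text tells all that it offers. Calls block until the motion is done:
- ctrl.move_to(position, orientation): joint-space move of the TCP to a pose.
- ctrl.move_straight(position, orientation=None, feed=0.15, f_stop=None): straight line of the TCP; orientation=None keeps the orientation; feed is the mean speed in m/s. With f_stop (N) it stops when the force on the tool has changed by that much, and returns True; else False.
- ctrl.movej(angles): joint-space move.
- ctrl.gripper_open() and ctrl.close_gripper(effort=None): open the fingers fully, or close them until they stop; effort is the grip in N (None keeps the last).
- ctrl.hold(seconds).
- ctrl.inverse_kinematics(position, orientation): joint angles nearest the present ones, or None.
- ctrl.state(): the state.
- ctrl.camera(name): name is "side" or "top" or "wrist"; returns a dict with "pixels" (420x560x3 uint8, blue, green, red), "camera_matrix" (3x3 intrinsics, pixels), "view" (4x4, takes a point from world to camera coordinates). Camera axes: x right, y down, z forward; pixel columns grow to the right and rows downward; lengths in m; the calibration is good to about 2 mm. A picture is of the moment at which its call begins. There is no depth.
A pose or a line that the arm cannot do raises ctrl.MotionError and nothing moves.
- ctrl.sign_off(): hands the job in, once; it reports no verdict.
The state is a dict: "time_s": time; "qpos": joint angles; "qvel": joint speeds; "tau": joint torques, N m; "position": TCP position; "orientation": TCP orientation; "contact_force": force on the tool from outside, world axes, zero at the start; "moment": the same for the moment, N m; "opening": opening from 0.0 (shut) to 1.0 (fully open).
Only numpy, scipy, OpenCV 4.12 (cv2) and the standard library are available. Lean on these libraries where they do the work, as an engineer would, in place of code of your own. Each camera call takes 0.05 s, during which the arm holds its last target. There are 200 camera calls.

## Working session

There is one attempt and no reset: what is moved stays moved. The work goes in short steps, each a Python script; the robot and the scene stay as the last script left them, time stands still between calls to the robot, and variables do not carry over. Pictures are saved under pics/ and viewed, about 8 in all and at most 12, crops included, and the job is handed in when it is done.

```bash
mkdir -p pics; ls; cat > h.py <<'E'
import numpy as np, cv2, json
from plant import ctrl
def snap(name, fn):
    c=ctrl.camera(name); cv2.imwrite(f'pics/{fn}.png',c['pixels'])
    np.savez(f'pics/{fn}.npz',K=c['camera_matrix'],V=c['view'],im=c['pixels']); return c
def ray(fn,uv,z):
    d=np.load(f'pics/{fn}.npz'); K,V=d['K'],d['V']; R,t=V[:3,:3],V[:3,3]
    o=-R.T@t; r=R.T@np.linalg.inv(K)@np.array([uv[0],uv[1],1.]); return o+r*(z-o[2])/r[2]
def proj(fn,P):
    d=np.load(f'pics/{fn}.npz'); K,V=d['K'],d['V']; q=K@(V[:3,:3]@np.asarray(P,float)+V[:3,3]); return q[:2]/q[2]
E
python3 - <<'E'
from h import *
for n in('top','side'): 
    c=snap(n,n+'0'); V=c['view']; print(n,-V[:3,:3].T@V[:3,3], c['camera_matrix'][0,0])
s=ctrl.state(); print(s['time_s'],s['position'],s['orientation'],ctrl.tcp_to_grasp)
im=np.hstack([cv2.imread('pics/top0.png')])
E
```

```text
pics
top [ 3.43400512e-01 -3.69366645e-04  1.02659111e+00] 386.4881828253382
side [ 0.23084514 -0.83507591  0.97559288] 448.1794177847508
0.1 [0.16258782 0.5770108  0.23031792] [-1.79901148e+02 -7.39641905e-03  1.64259322e+02] 0.0187
```

View pics/top0.png

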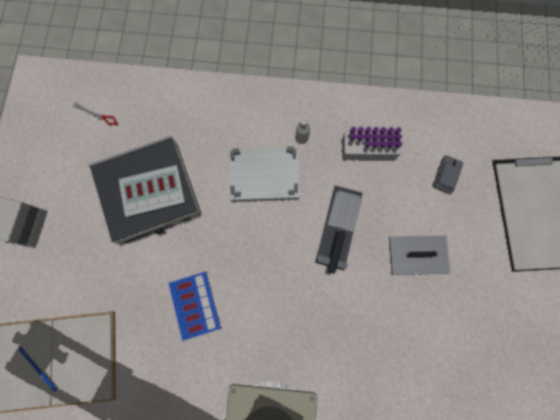

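View pics/side0.png

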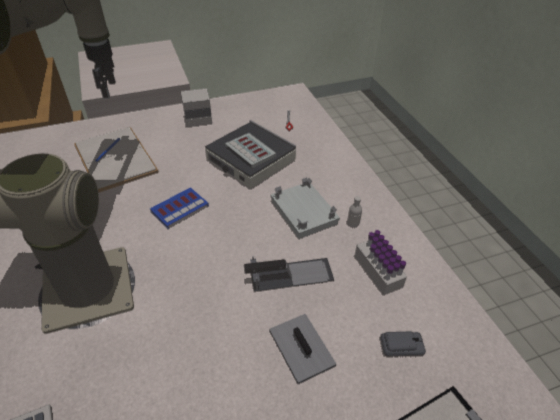

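The top view shows +x up and +y left. The dryer with the aluminium tray is at about (147,190), the stand at (264,175), the rest with the spatula at (340,228) and the cover at (420,255). The blue tray at (195,305) is the look-alike. I'll enlarge the relevant regions next.

```bash
python3 - <<'E'
import cv2,numpy as np
im=cv2.imread('pics/top0.png')
def crop(x0,y0,x1,y1,s,fn):
    c=cv2.resize(im[y0:y1,x0:x1],None,fx=s,fy=s,interpolation=cv2.INTER_CUBIC)
    c=cv2.convertScaleAbs(c,alpha=1.3)
    for x in range(x0-x0%10+10,x1,10):
        cv2.line(c,((x-x0)*s,0),((x-x0)*s,6 if x%50 else 14),(0,255,255),1); 
        if x%20==0: cv2.putText(c,str(x),((x-x0)*s-10,24),0,.35,(0,0,255),1)
    for y in range(y0-y0%10+10,y1,10):
        cv2.line(c,(0,(y-y0)*s),(6,(y-y0)*s),(0,255,255),1)
        if y%20==0: cv2.putText(c,str(y),(8,(y-y0)*s+4),0,.35,(0,0,255),1)
    cv2.imwrite(fn,c)
crop(85,130,215,245,5,'pics/cA.png')
crop(222,140,458,280,3,'pics/cB.png')
E
```

```text
(no output)
```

View pics/cA.png

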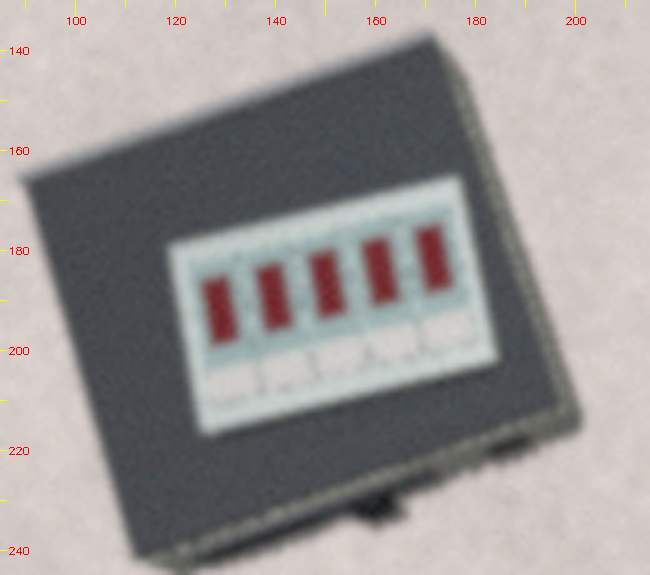

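View pics/cB.png

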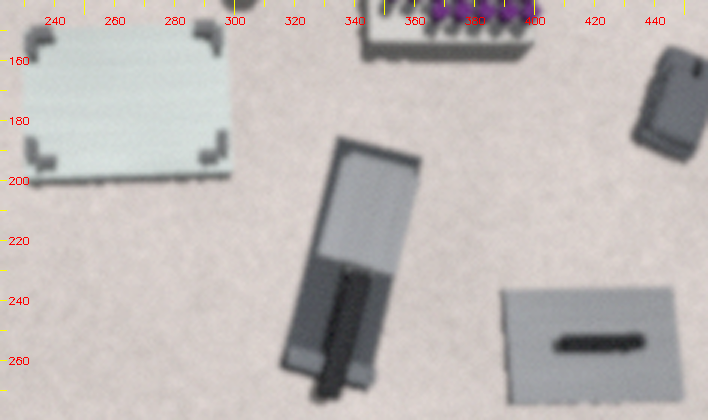

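Corners read: tray (118.6,178.6), (177.4,165.4), (184.4,202), (125.6,217). The blade runs from about (340,190) to (350,231), the cover's centre is at about (419,256), and the stand's guides are at (233..298, 148..196). I'll rectify each region metrically and fit rectangles.

```bash
cat >> h.py <<'E'
def rect(fn,c,half,z,s=2000):
    """orthophoto of plane z around c; px row down=-x, col right=-y, s px/m"""
    P=[(c[0]+a*half,c[1]+b*half,z) for a,b in((1,1),(1,-1),(-1,-1),(-1,1))]
    n=2*half*s; src=np.float32([proj(fn,p) for p in P]); dst=np.float32([[0,0],[n,0],[n,n],[0,n]])
    return cv2.warpPerspective(np.load(f'pics/{fn}.npz')['im'],cv2.getPerspectiveTransform(src,dst),(int(n),int(n)),flags=cv2.INTER_CUBIC)
def toW(p,c,half,s=2000): return np.array([c[0]+half-p[1]/s, c[1]+half-p[0]/s])
def blob(mask,c,half):
    cs,_=cv2.findContours(mask.astype(np.uint8)*255,cv2.RETR_EXTERNAL,cv2.CHAIN_APPROX_NONE)
    k=max(cs,key=cv2.contourArea); r=cv2.minAreaRect(k); b=cv2.boxPoints(r)
    W=np.array([toW(p,c,half) for p in b]); e=[W[1]-W[0],W[2]-W[1]]
    return dict(c=W.mean(0).round(4),sz=[round(float(np.linalg.norm(v)),4) for v in e],ang=[round(float(np.degrees(np.arctan2(v[1],v[0]))),1) for v in e],area=cv2.contourArea(k)/4e6)
E
python3 - <<'E'
from h import *
def go(nm,uv,z,half,f):
    c=ray('top0',uv,z)[:2]; o=rect('top0',c,half,z); g=cv2.cvtColor(o,cv2.COLOR_BGR2GRAY).astype(int)
    try: print(nm,c.round(3),blob(f(o.astype(int),g),c,half))
    except Exception as e: print(nm,e)
    np.save('pics/o_'+nm,o); return o,g,c
go('tray',(151.5,191),.076,.12,lambda o,g:g>135)
c0=ray('top0',(147,190),.06)
o,g,c=go('blade',(345,211),.0055,.075,lambda o,g:(g>118)&(g<185))
print(g[150,::15], g[::15,150])
o,g,c=go('cover',(419.5,256),.012,.1,lambda o,g:g<150)
print(g[200,::20],g[::20,140])
o,g,c=go('bar',(421,254.3),.042,.06,lambda o,g:g<75)
o,g,c=go('handle',(336,251),.061,.08,lambda o,g:g<50)
# dryer
D=np.array([ray('top0',p,.06)[:2] for p in((90+.3,165.5),(171,137.5),(199,214+.0),(112.5,241))]); print('dryer?',D.round(3))
# guides outer/inner: use visible top corner positions
im=np.load('pics/top0.npz')['im']
o,g,c=go('stand',(265,173),.03,.13,lambda o,g:g>0)
cv2.imwrite('pics/stand.png',cv2.resize(np.hstack([o,cv2.resize(np.load('pics/o_blade.npy'),None,fx=.866,fy=1.7333)[:520]]),None,fx=1,fy=1))
E
```

```text
tray [0.56  0.356] {'c': array([0.562 , 0.3583]), 'sz': [0.1481, 0.0978], 'ang': [-70.2, -160.2], 'area': 0.014178625}
blade [ 0.571 -0.146] {'c': array([ 0.5709, -0.1459]), 'sz': [0.1495, 0.1495], 'ang': [-90.0, 180.0], 'area': 0.017183625}
[160 161 160 161  92  97 128 128 125 125 124 126 126 121 125 147 156 156
 154 154] [161 144  66  97 124 124 123 125 123 121 124 124 125 126 127 126 118  63
  38  40]
cover [ 0.468 -0.347] {'c': array([ 0.4703, -0.3437]), 'sz': [0.1616, 0.1084], 'ang': [-83.7, -173.7], 'area': 0.016620875}
[152 156 139 122 122 123 118  49  37  37  40  53  76  86 113 119 120 123
 156 160] [160 158 162 158 159 135 121 121 122 106  49 115 124 124 123 124 155 155
 157 157]
bar [ 0.469 -0.34 ] {'c': array([ 0.4693, -0.3411]), 'sz': [0.077, 0.0152], 'ang': [-83.2, -173.2], 'area': 0.001002625}
handle [ 0.454 -0.122] {'c': array([ 0.4544, -0.1199]), 'sz': [0.1085, 0.0276], 'ang': [-10.8, -100.8], 'area': 0.002451125}
dryer? [[0.616 0.534]
 [0.714 0.335]
 [0.515 0.232]
 [0.426 0.438]]
stand [0.649 0.078] {'c': array([0.6491, 0.0784]), 'sz': [0.2595, 0.2595], 'ang': [-90.0, 180.0], 'area': 0.06734025}
```

View pics/stand.png

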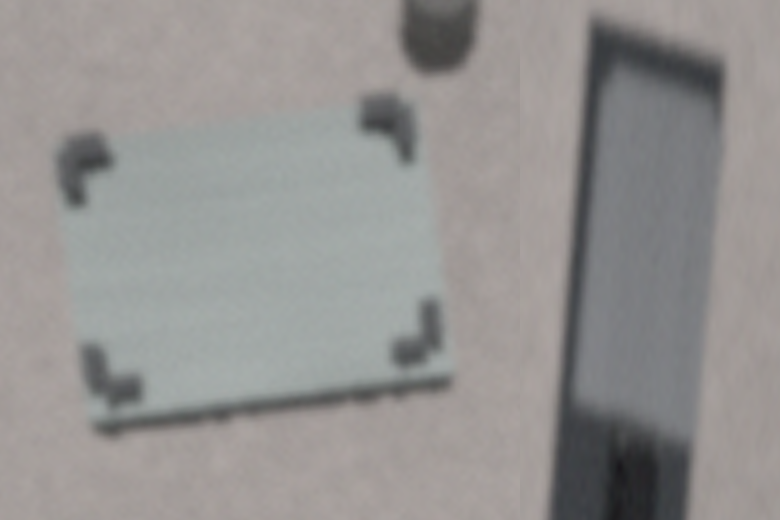

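Coarse poses: tray (0.562,0.358) yaw about 19.8°, stand (0.648,0.081) yaw about 7.3°, bar grip (0.469,-0.341), spatula handle centre about (0.454,-0.120) yaw about -11°. I'll refine with wrist pictures on the way to the spatula.

```bash
python3 - <<'E'
from h import *
for n,p,y in(('w_tray',(.50,.335,.33),20),('w_stand',(.60,.07,.33),7),('w_spat',(.48,-.13,.28),-10)):
    ctrl.move_to(p,[180,0,y]); c=snap('wrist',n); V=c['view']
    print(n,ctrl.state()['time_s'],ctrl.state()['qpos'].round(0) if hasattr(ctrl.state()['qpos'],'round') else ctrl.state()['qpos'],(-V[:3,:3].T@V[:3,3]).round(3),V[2,:3].round(2))
I=[cv2.resize(cv2.imread(f'pics/{n}.png'),(400,300),interpolation=cv2.INTER_AREA) for n in('w_tray','w_stand','w_spat')]
cv2.imwrite('pics/m1.png',np.vstack([np.hstack(I[:2]),np.hstack([I[2],I[2]*0])]))
E
```

```text
w_tray 1.7417 [29.  7. 76.  0. 97. 99.] [0.576 0.363 0.471] [-0.29 -0.11 -0.95]
w_stand 2.8833 [ 2.  7. 76.  0. 97. 85.] [0.68  0.082 0.472] [-0.31 -0.04 -0.95]
w_spat 3.875 [-21.  -9.  97.   0.  93.  79.] [ 0.561 -0.142  0.422] [-0.31  0.05 -0.95]
```

View pics/m1.png

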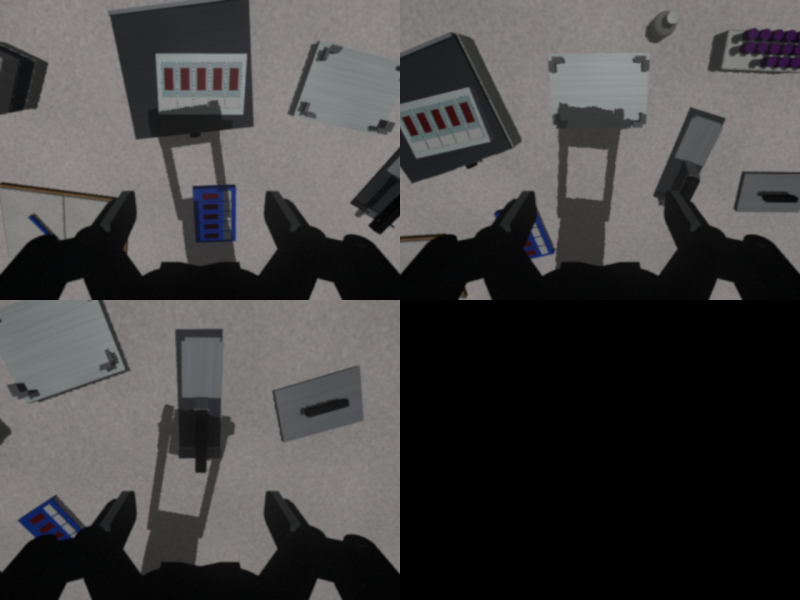

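The wrist views show the tray centred near (200,83), the stand near (200,92) and the spatula near (200,400), all in montage pixels and roughly aligned with the tool. The shadow cuts across, so I'll fit edges along the predicted rectangles in both cameras.

```bash
cat >> h.py <<'E'
def fit(fn,c,yaw,L,W,z,rng=.008,it=4,edges='xXyY',ls=None):
    """refine rectangle pose (centre,yaw) by the strongest gradient across each edge; prints edge offsets"""
    d=np.load(f'pics/{fn}.npz'); K,V=d['K'],d['V']; g=cv2.GaussianBlur(cv2.cvtColor(d['im'],cv2.COLOR_BGR2GRAY).astype(np.float32),(0,0),.8)
    x=np.array([c[0],c[1],np.radians(yaw)]); t=np.linspace(-rng,rng,65)
    for k in range(it):
        A=[];B=[];E={}
        cs,sn=np.cos(x[2]),np.sin(x[2]); R=np.array([[cs,-sn],[sn,cs]])
        for e in edges:
            nrm=np.array({'x':(-1,0),'X':(1,0),'y':(0,-1),'Y':(0,1)}[e],float); tan=np.array([-nrm[1],nrm[0]])
            h=L/2 if e in'xX' else W/2; l=W/2 if e in'xX' else L/2
            os=[];ss=[]
            for s in np.linspace(-.85,.85,25):
                p=nrm*h+tan*l*s; P=x[:2]+(R@(p[:,None]+nrm[:,None]*t)).T
                Q=np.c_[P,np.full(len(t),z)]@V[:3,:3].T+V[:3,3]; q=Q@K.T; q=(q[:,:2]/q[:,2:]).astype(np.float32)
                v=cv2.remap(g,q[None,:,0],q[None,:,1],cv2.INTER_CUBIC)[0]; dv=np.abs(np.gradient(v)); i=dv.argmax()
                if dv[i]>1.0 and 2<i<62: os.append(t[i]); ss.append(p)
            if len(os)<6: E[e]=None; continue
            os=np.array(os); m=np.abs(os-np.median(os))<.0025; E[e]=(round(1e3*float(os[m].mean()),1),int(m.sum()))
            for o,p in zip(os[m],np.array(ss)[m]):
                n=R@nrm; dp=R@np.array([-p[1],p[0]]); A.append([n[0],n[1],n@dp,-(1 if True else 0)]);B.append(o)
        if not A: print(fn,'no edges');return
        dx=np.linalg.lstsq(np.array(A)[:,:3] if len(E)<4 else np.array(A),np.array(B),rcond=None)[0]; x[:3]+=dx[:3]
    print(fn,x[:2].round(4),'yaw',np.degrees(x[2]).round(2),E,'grow mm',(-1e3*dx[3:]).round(1)); return x
E
python3 - <<'E'
from h import *
print('tray');  [fit(f,(.562,.358),19.8,.1,.15,.076) for f in('top0','w_tray')]
print('stand'); [fit(f,(.648,.0814),7.3,.14,.186,.03) for f in('top0','w_stand','w_tray')]
print('cover'); [fit(f,(.4693,-.342),6.8,.1,.15,.012) for f in('top0','w_spat','w_stand')]
print('bar'); [fit(f,(.4693,-.342),6.8,.014,.07,.042,rng=.006) for f in('top0','w_spat')]
h=np.array([.4544,-.12]); 
for y in(-11,):
  u=np.array([np.cos(np.radians(y)),np.sin(np.radians(y))]); 
  print('blade'); [fit(f,h+.12*u,y,.1,.072,.0065) for f in('top0','w_spat','w_stand')]
  print('rest'); [fit(f,h+.07*u,y,.22,.08,.004) for f in('top0','w_spat','w_stand')]
  print('handle'); [fit(f,h,y,.11,.02,.065,rng=.006) for f in('top0','w_spat')]
print('dryer'); [fit(f,(.57,.385),22,.22,.23,.06,rng=.015) for f in('top0','w_tray')]
E
```

```text
tray
top0 [0.5618 0.3583] yaw 19.84 {'x': (0.9, 25), 'X': (0.7, 25), 'y': (1.0, 25), 'Y': (0.6, 25)} grow mm [0.8]
w_tray [0.562 0.357] yaw 19.75 {'x': (0.0, 21), 'X': (0.0, 25), 'y': (0.1, 25), 'Y': (0.1, 25)} grow mm [0.1]
stand
top0 [0.6495 0.0832] yaw 7.59 {'x': (-0.0, 21), 'X': (3.0, 6), 'y': (-3.9, 10), 'Y': (-3.8, 8)} grow mm [-1.1]
w_stand [0.6496 0.0805] yaw 7.56 {'x': (0.2, 7), 'X': (0.0, 11), 'y': (0.3, 14), 'Y': (0.4, 9)} grow mm [0.2]
w_tray [0.6532 0.0813] yaw 8.71 {'x': (-1.7, 9), 'X': (-3.8, 4), 'y': (1.6, 6), 'Y': (0.1, 25)} grow mm [-0.5]
cover
top0 [ 0.4704 -0.3437] yaw 6.87 {'x': (0.8, 24), 'X': (0.8, 25), 'y': (2.4, 25), 'Y': (2.3, 25)} grow mm [1.6]
w_spat [ 0.473 -0.346] yaw 6.53 {'x': (0.9, 25), 'X': (0.9, 25), 'y': (1.7, 25), 'Y': (1.7, 25)} grow mm [1.3]
w_stand [ 0.4739 -0.3405] yaw 6.18 {'x': (2.4, 25), 'X': (2.5, 22), 'y': (-0.9, 5), 'Y': (1.7, 25)} grow mm [1.9]
bar
top0 [ 0.47   -0.3427] yaw 6.44 {'x': (0.3, 25), 'X': (0.5, 25), 'y': (0.9, 24), 'Y': (0.4, 9)} grow mm [0.5]
w_spat [ 0.475 -0.344] yaw 5.54 {'x': (2.4, 25), 'X': (2.4, 23), 'y': (1.4, 23), 
[... 491 characters left out ...]
 mm [-0.1]
w_spat [ 0.5266 -0.1351] yaw -9.84 {'x': None, 'X': (0.1, 25), 'y': (0.3, 25), 'Y': (0.1, 24)} grow mm [0.2]
w_stand [ 0.5261 -0.1341] yaw -9.9 {'x': (-1.2, 5), 'X': (1.2, 25), 'y': (2.1, 13), 'Y': (1.6, 25)} grow mm [1.2]
handle
top0 [ 0.4558 -0.1204] yaw -9.37 {'x': (2.8, 23), 'X': (3.1, 25), 'y': (2.6, 8), 'Y': (2.4, 17)} grow mm [2.8]
w_spat [ 0.4559 -0.1266] yaw -12.43 {'x': (-0.7, 25), 'X': (-0.8, 25), 'y': (-0.3, 6), 'Y': (-0.4, 6)} grow mm [-0.7]
dryer
top0 [0.5645 0.3802] yaw 26.67 {'x': (7.7, 20), 'X': (6.6, 25), 'y': (2.0, 24), 'Y': (1.9, 23)} grow mm [4.5]
w_tray [0.5723 0.3872] yaw 26.55 {'x': (-1.3, 22), 'X': (0.9, 5), 'y': (-2.8, 17), 'Y': (-2.4, 25)} grow mm [-1.9]
```

Fits agree: tray (0.562,0.3572) yaw 19.8°, stand (0.6495,0.0805) yaw 7.57°, rest (0.5265,-0.1345) yaw -9.85°, blade middle about (0.574,-0.143). Next I'll grasp the spatula and lift it off.

```bash
cat >> h.py <<'E'
def u(y): return np.array([np.cos(np.radians(y)),np.sin(np.radians(y))])
def tcp(c,yaw,zb,off=-.095):
    """TCP for blade middle at c (xy), underside height zb"""
    p=np.asarray(c)+off*u(yaw); return [p[0],p[1],zb+.05-ctrl.tcp_to_grasp]
def rep(m):
    s=ctrl.state(); print(m,'t',round(s['time_s'],2),'F',np.round(s['contact_force'],2),'M',np.round(s['moment'],2),'pos',np.round(s['position'],4),'rpy',np.round(s['orientation'],2),'op',round(s['opening'],3))
E
python3 - <<'E'
from h import *
y=-10.2; c=(.5737,-.1433); g=tcp(c,y,.004); o=[180,0,y]
ctrl.move_to([g[0],g[1],.12],o); ctrl.move_straight(g,feed=.15); rep('at')
snap('side','s1')
ctrl.close_gripper(100); rep('closed')
ctrl.move_straight([g[0],g[1],g[2]+.03],feed=.08); rep('up')
ctrl.move_straight([g[0],g[1],g[2]+.16],feed=.2); ctrl.hold(.2); rep('up2')
snap('wrist','w2'); snap('side','s2')
a=cv2.imread('pics/w2.png');b=cv2.imread('pics/s2.png')[190:330,180:380]
cv2.imwrite('pics/m2.png',np.vstack([cv2.resize(a,(400,300)),cv2.resize(b,(400,280),interpolation=cv2.INTER_CUBIC)]))
E
```

```text
at t 5.28 F [-0.33 -0.59  0.77] M [-0.02 -0.01 -0.04] pos [ 0.4815 -0.127   0.0369] rpy [ 1.7997e+02 -1.4000e-01 -1.0200e+01] op 0.995
closed t 5.94 F [-0.99  0.57  4.93] M [-0.07  0.08  0.01] pos [ 0.4805 -0.1266  0.0357] rpy [ 1.7999e+02 -3.0000e-02 -1.0200e+01] op 0.217
up t 6.47 F [-0.66 -0.68 -1.98] M [ 0.02  0.11 -0.03] pos [ 0.4804 -0.1265  0.0656] rpy [ 1.7999e+02 -4.0000e-02 -1.0200e+01] op 0.218
up2 t 7.47 F [-0.3  -0.37 -2.68] M [0.01 0.1  0.03] pos [ 0.4792 -0.1261  0.1934] rpy [-179.97    0.18  -10.2 ] op 0.216
```

View pics/m2.png

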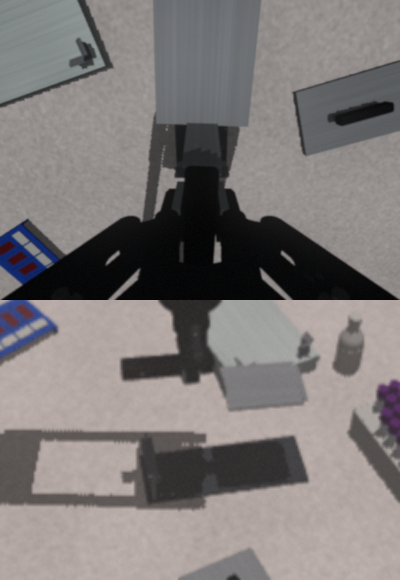

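The spatula is held by the handle; blade rear corners are at about (217,172) and (349,176) in the wrist picture, tip corners at about (295,245) and (332,241) in the side picture. I'll check levelness against the predicted projections, refining the corners.

```bash
python3 - <<'E'
from h import *
s=ctrl.state(); y=-10.2; p=np.array(s['position']); zb=p[2]+ctrl.tcp_to_grasp-.05
def W(x,yy,z,pit=0):
    dx=x+.095; dz=z-.05; a=np.radians(pit) # pit>0 tip down about the grip
    X=dx*np.cos(a)+dz*np.sin(a); Z=-dx*np.sin(a)+dz*np.cos(a)
    q=p[:2]+X*u(y)+yy*u(y+90); return [q[0],q[1],zb+.05+Z]
for pit in(0,2): 
    print(pit,'wrist rear',[proj('w2',W(-.05,v,.003,pit)).round(1) for v in(.036,-.036)],'side tip L/R',[proj('s2',W(.05,v,.002,pit)).round(1) for v in(.030,-.030)],'handle end',proj('s2',W(-.175,-.01,.061,pit)).round(1))
b=cv2.imread('pics/s2.png'); 
for pit,col in((0,(0,255,0)),):
    P=np.array([proj('s2',W(*q)) for q in((-.05,.036,.003),(.042,.036,.003),(.05,.03,.002),(.05,-.03,.002),(.042,-.036,.003),(-.05,-.036,.003))])
    H=np.array([proj('s2',W(*q)) for q in((-.175,.01,.061),(-.065,.01,.061),(-.065,-.01,.061),(-.175,-.01,.061))])
S=5; c=cv2.resize(b[210:260,230:345],None,fx=S,fy=S,interpolation=cv2.INTER_CUBIC)
for Q in(P,H): cv2.polylines(c,[np.int32((Q-[230,210]+.5)*S)],True,(0,255,0),1)
cv2.imwrite('pics/m3.png',c)
E
```

```text
0 wrist rear [array([216.1, 174.1]), array([346.8, 174. ])] side tip L/R [array([328.4, 220.4]), array([334.3, 237.5])] handle end [240.9 225.2]
2 wrist rear [array([216.8, 176.4]), array([346.1, 176.4])] side tip L/R [array([327.5, 221.8]), array([333.4, 239. ])] handle end [241.  224.3]
```

View pics/m3.png

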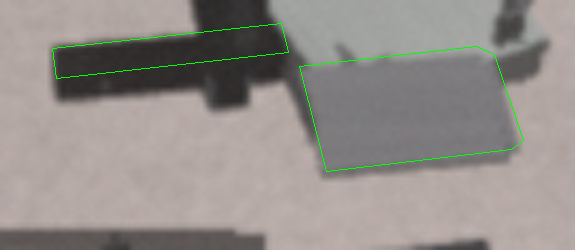

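The handle and blade root match the prediction, but the tip sits about 1.4 px low, so the tip may droop 1–2°. I'll estimate pitch and roll numerically from the edges.

```bash
cat >> h.py <<'E'
from scipy.optimize import least_squares
from scipy.spatial.transform import Rotation as Ro
def spat_pose(ims,p,rpy,R0=None):
    """blade attitude relative to the tool: ims={'side':fn,'wrist':fn}. returns [pitch,roll,yaw deg, dx,dy,dz m]"""
    g0=np.array(p)+[0,0,ctrl.tcp_to_grasp]; yaw=rpy
    E={'side':[((-.045,-.036,0),(.04,-.036,0),1),((.05,-.026,.002),(.05,.02,.002),1)],
       'wrist':[((-.05,.036,.003),(-.05,.020,.003),1),((-.05,-.036,.003),(-.05,-.02,.003),1),((-.045,.036,.003),(.03,.036,.003),1),((-.045,-.036,.003),(.03,-.036,.003),1)],
       'top':[((-.045,-.036,.003),(.04,-.036,.003),1),((.05,-.026,.002),(.05,.026,.002),1),((-.045,.036,.003),(.04,.036,.003),1),((-.05,.036,.003),(-.05,.02,.003),1),((-.05,-.036,.003),(-.05,-.02,.003),1)]}
    def X(v,q): 
        R=Ro.from_euler('ZYX',[yaw+v[2],v[0],v[1]],degrees=True); b=Ro.from_euler('Z',yaw,degrees=True)
        return R.apply(np.asarray(q)-[-.095,0,.05])+g0+b.apply(np.array(v[3:])/1000)
    D={k:np.load(f'pics/{f}.npz') for k,f in ims.items()}
    G={k:cv2.GaussianBlur(cv2.cvtColor(d['im'],cv2.COLOR_BGR2GRAY).astype(np.float32),(0,0),.8) for k,d in D.items()}
    v=np.zeros(6); t=np.linspace(-4,4,65).astype(np.float32)
    for k in range(6):
        obs=[]
        for nm,f in ims.items():
            for ei,(a,b,_) in enumerate(E[nm]):
                tmp=[]
                for s in np.linspace(0,1,20):
                    q=np.array(a)*(1-s)+np.array(b)*s; z=proj(f,X(v,q)); z2=proj(f,X(v,q+(np.array(b)-a)*.02)); d=z2-z; n=np.array([-d[1],d[0]])/np.linalg.norm(d)
                    if not(5<z[0]<555 and 5<z[1]<415): continue
                    m=(z+np.outer(t,n)).astype(np.float32); pr=cv2.remap(G[nm],m[None,:,0],m[None,:,1],cv2.INTER_CUBIC)[0]; dv=np.abs(np.gradient(pr)); i=dv.argmax()
                    if dv[i]>.8 and 1<i<63: tmp.append((f,q,n,z@n+t[i],t[i]))
                if len(tmp)>5:
                    md=np.median([o[4] for o in tmp]); kept=[o for o in tmp if abs(o[4]-md)<.8]; obs+=kept
                    if k==5: print(nm,ei,len(kept),round(float(md),2),end='; ')
        r=least_squares(lambda w:np.r_[[proj(f,X(w,q))@n-c for f,q,n,c,_ in obs],w*[.3,.3,.3,.3,.3,.3]],v,loss='soft_l1'); v=r.x
    print('\npitch(tip down) roll yaw',v[:3].round(2),'d mm',v[3:].round(2)); return v
E
python3 - <<'E'
from h import *
snap('top','t2'); s=ctrl.state()
for c in ({'side':'s2'},{'wrist':'w2'},{'top':'t2'},{'side':'s2','wrist':'w2','top':'t2'}): spat_pose(c,s['position'],-10.2)
E
```

```text
side 0 20 0.0; side 1 18 0.0; 
pitch(tip down) roll yaw [ 1.33 -0.26 -0.93] d mm [-0.09 -0.45 -0.41]
wrist 0 20 0.0; wrist 1 19 0.0; wrist 2 18 -0.06; wrist 3 20 0.0; 
pitch(tip down) roll yaw [ 0.13  0.25 -2.06] d mm [-1.16  0.7  -2.84]
top 2 9 -0.31; top 3 4 -1.81; 
pitch(tip down) roll yaw [-2.21 -0.98 -4.61] d mm [ 1.83 -1.69  0.52]
side 0 20 -0.19; side 1 19 0.0; wrist 0 20 0.06; wrist 1 18 0.0; wrist 2 18 0.0; wrist 3 20 -0.12; top 2 7 2.25; 
pitch(tip down) roll yaw [ 0.27 -0.01 -2.  ] d mm [-0.99  0.84 -2.46]
```

The tilt is small (0–1.3°, cameras disagree), so I'll proceed: insert under the tray and lift slightly, then check tray levelness.

```bash
python3 - <<'E'
from h import *
y=19.8; T=np.array([.562,.3572]); o=[180,0,y]
a=T-.125*u(y); b=T-.006*u(y)
ctrl.move_to(tcp(a,y,.14),o); rep('over')
ctrl.move_straight(tcp(a,y,.0655),feed=.12); rep('down'); 
hit=ctrl.move_straight(tcp(b,y,.0655),feed=.06,f_stop=5); rep('in %s'%hit)
snap('wrist','w3'); snap('side','s3')
a=cv2.imread('pics/w3.png');b=cv2.imread('pics/s3.png')[100:200,170:330]
cv2.imwrite('pics/m4.png',np.vstack([cv2.resize(a,(400,300)),cv2.resize(b,(400,250),interpolation=cv2.INTER_CUBIC)]))
E
```

```text
over t 9.19 F [-0.39  0.33 -1.65] M [-0.03  0.03 -0.  ] pos [0.3557 0.2822 0.1714] rpy [ 1.7998e+02 -3.0000e-02  1.9730e+01] op 0.217
down t 9.96 F [ 0.16  0.21 -1.39] M [-0.04  0.1   0.06] pos [0.3556 0.2828 0.0974] rpy [-1.7999e+02 -5.0000e-02  1.9780e+01] op 0.218
in False t 12.09 F [-0.35  0.02 -1.54] M [-0.02  0.05  0.03] pos [0.4668 0.3229 0.0968] rpy [1.800e+02 1.000e-02 1.981e+01] op 0.218
```

View pics/m4.png

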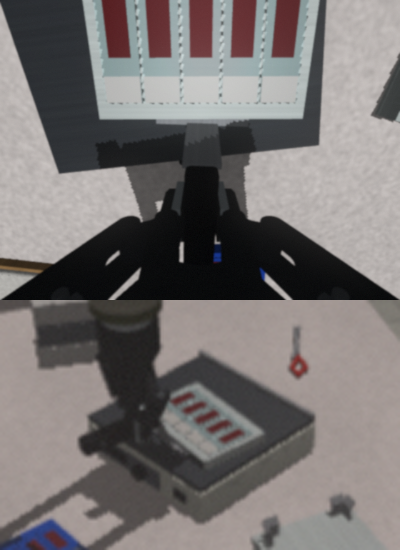

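The blade is under the tray, with the front edge at row 118 of the picture and the handle and fingers clear. Lifting gently, then fitting the tray pose in all cameras.

```bash
cat >> h.py <<'E'
def rect6(ims,c,yaw,L=.1,Wd=.15,skip=()):
    """6-dof fit of a thin rectangle (top edge outline) centred at c; returns centre, [pitch,roll,yaw]"""
    h,w=L/2,Wd/2; ED=[((-h,-w),(-h,w)),((h,-w),(h,w)),((-h,-w),(h,-w)),((-h,w),(h,w))]
    X=lambda v,q: Ro.from_euler('ZYX',[yaw+v[2],v[0],v[1]],degrees=True).apply([q[0],q[1],0])+np.array(c)+v[3:]/1000
    G={f:cv2.GaussianBlur(cv2.cvtColor(np.load(f'pics/{f}.npz')['im'],cv2.COLOR_BGR2GRAY).astype(np.float32),(0,0),.8) for f in ims}
    v=np.zeros(6)
    for k in range(8):
        obs=[];info=[]; R=6 if k<3 else 3; t=np.linspace(-R,R,65).astype(np.float32)
        for f in ims:
            for ei,(a,b) in enumerate(ED):
                if (f,ei) in skip: continue
                tmp=[]; a,b=np.array(a),np.array(b)
                for s in np.linspace(.06,.94,25):
                    q=a*(1-s)+b*s; z=proj(f,X(v,q)); d=proj(f,X(v,q+(b-a)*.02))-z; n=np.array([-d[1],d[0]])/np.linalg.norm(d)
                    if not(8<z[0]<552 and 8<z[1]<412): continue
                    m=(z+np.outer(t,n)).astype(np.float32); dv=np.abs(np.gradient(cv2.remap(G[f],m[None,:,0],m[None,:,1],cv2.INTER_CUBIC)[0])); i=dv.argmax()
                    if dv[i]>.8 and 1<i<63: tmp.append((f,q,n,z@n+t[i],t[i]))
                if len(tmp)>7:
                    md=np.median([o[4] for o in tmp]); kp=[o for o in tmp if abs(o[4]-md)<.8]; obs+=kp; info.append((f,ei,len(kp),round(float(md),1)))
        v=least_squares(lambda x:np.r_[[proj(f,X(x,q))@n-cc for f,q,n,cc,_ in obs],x*.1],v,loss='soft_l1').x
    print(info); print('pitch roll',v[:2].round(2),'yaw',round(yaw+v[2],2),'centre',(np.array(c)+v[3:]/1000).round(4)); return v
E
python3 - <<'E'
from h import *
y=19.8; T=np.array([.562,.3572]); b=T-.006*u(y)
rect6(['top0','side0'],(*T,.076),y)
ctrl.move_straight(tcp(b,y,.0755),feed=.012); rep('touch')
ctrl.move_straight(tcp(b,y,.135),feed=.06); ctrl.hold(.2); rep('lifted')
for n in('top','side','wrist'): snap(n,n[0]+'5')
z=.135+.003+.002
print(ctrl.state()['position'])
rect6(['t5','s5','w5'],(*T,z),y); rect6(['s5','w5'],(*T,z),y); rect6(['t5','s5'],(*T,z),y)
a=cv2.imread('pics/w5.png');b=cv2.imread('pics/s5.png')[60:200,170:330]
cv2.imwrite('pics/m5.png',np.hstack([cv2.resize(a,(460,345)),cv2.resize(b,(340,345),interpolation=cv2.INTER_CUBIC)]))
E
```

```text
[('top0', 0, 25, -0.1), ('top0', 1, 25, 0.4), ('top0', 2, 25, 0.2), ('top0', 3, 25, -0.1), ('side0', 0, 25, 0.0), ('side0', 1, 23, -0.2), ('side0', 2, 21, 0.0), ('side0', 3, 22, 0.1)]
pitch roll [-1.33  1.37] yaw 20.3 centre [0.5619 0.3583 0.0758]
touch t 13.18 F [-0.52  0.75 -2.83] M [-0.18  0.19 -0.01] pos [0.4669 0.3229 0.1067] rpy [-1.80e+02  2.00e-02  1.98e+01] op 0.219
lifted t 14.52 F [-0.14 -0.12 -3.87] M [-0.08  0.2   0.02] pos [0.4667 0.3229 0.1658] rpy [1.7999e+02 5.0000e-02 1.9800e+01] op 0.218
[0.46688823 0.32294477 0.16610165]
[('t5', 0, 11, -0.2), ('t5', 1, 25, 0.7), ('t5', 2, 25, 0.1), ('s5', 0, 13, 0.1), ('s5', 1, 10, -2.2), ('s5', 2, 17, 0.0), ('s5', 3, 12, 0.9), ('w5', 0, 17, 0.0), ('w5', 3, 19, 0.0)]
pitch roll [ 0.65 -0.81] yaw 19.92 centre [0.5613 0.3572 0.1368]
[('s5', 0, 12, 0.4), ('s5', 1, 11, -1.4), ('s5', 2, 20, 0.0), ('s5', 3, 11, -0.8), ('w5', 0, 18, -0.2), ('w5', 2, 6, -0.3), ('w5', 3, 17, -0.1)]
pitch roll [ 3.46 -2.49] yaw 20.8 centre [0.5593 0.3611 0.13  ]
[('t5', 0, 11, -0.0), ('t5', 1, 25, -0.4), ('t5', 2, 25, -0.1), ('s5', 0, 14, 0.1), ('s5', 1, 10, 0.5), ('s5', 2, 12, 0.4), ('s5', 3, 13, 0.2)]
pitch roll [-4.42 -3.7 ] yaw 19.37 centre [0.5623 0.3555 0.1373]
```

View pics/m5.png

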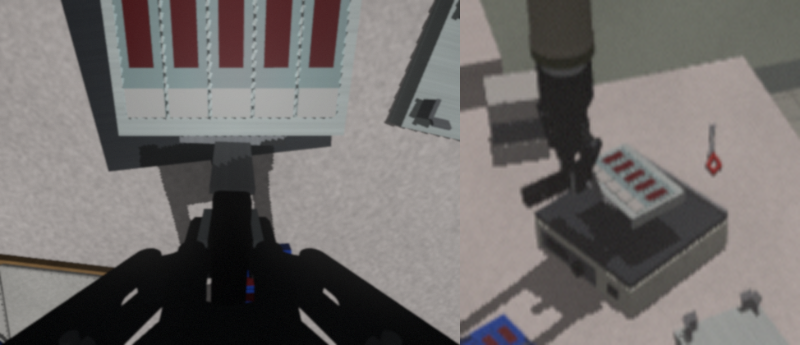

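The tray is lifted and rides roughly level. It sits about 3 mm below nominal at the blade, consistent with about 1° tip droop, so I'll pitch up 1° and carry it to hover over the stand.

```bash
python3 - <<'E'
from h import *
S=np.array([.6495,.0805]); ys=7.57; b=S-.006*u(ys); o=[180,-1,ys]
p=ctrl.state()['position']
ctrl.move_straight(list(p),[180,-1,19.8],feed=.05)
ctrl.move_straight(tcp(b,ys,.135),o,feed=.10); rep('over')
ctrl.move_straight(tcp(b,ys,.078),feed=.06); ctrl.hold(.3); rep('hover')
for n in('top','side','wrist'): snap(n,n[0]+'6')
z=.078+.005
rect6(['t6','s6','w6'],(*S,z),ys); fit('t6',S,ys,.1,.15,z); fit('t6',S,ys,.1,.15,z-.002)
fit('top0',(.6495,.0818),7.57,.14,.186,.03,rng=.004)
a=cv2.imread('pics/w6.png');b=cv2.imread('pics/s6.png')[160:250,250:360];t=cv2.imread('pics/t6.png')[135:215,215:315]
cv2.imwrite('pics/m6.png',np.vstack([np.hstack([cv2.resize(b,(400,327),interpolation=cv2.INTER_CUBIC),cv2.resize(t,(400,327),interpolation=cv2.INTER_CUBIC)]),cv2.copyMakeBorder(cv2.resize(a,(364,273)),0,0,0,436,0)]))
E
```

```text
over t 17.75 F [-0.63  0.19 -3.42] M [-0.04  0.21  0.01] pos [0.5493 0.0675 0.1663] rpy [-179.99   -1.      7.6 ] op 0.217
hover t 19.15 F [ 0.26  0.84 -4.13] M [-0.03  0.22  0.07] pos [0.5496 0.0672 0.1096] rpy [180.    -1.03   7.57] op 0.215
[('t6', 2, 10, 1.3), ('s6', 0, 17, -0.5), ('s6', 1, 14, -0.3), ('s6', 2, 13, -1.9), ('s6', 3, 16, -0.6), ('w6', 0, 15, 0.1), ('w6', 2, 3, 0.2)]
pitch roll [15.76  0.59] yaw 7.61 centre [0.6484 0.0816 0.0741]
t6 [0.6499 0.0759] yaw 0.66 {'x': None, 'X': None, 'y': (0.9, 24), 'Y': None} grow mm [0.5]
t6 [0.6499 0.0758] yaw 0.79 {'x': None, 'X': None, 'y': (0.9, 24), 'Y': None} grow mm [0.4]
top0 [0.6498 0.0797] yaw 7.41 {'x': (-0.4, 23), 'X': None, 'y': None, 'Y': (-0.3, 9)} grow mm [-0.2]
```

View pics/m6.png

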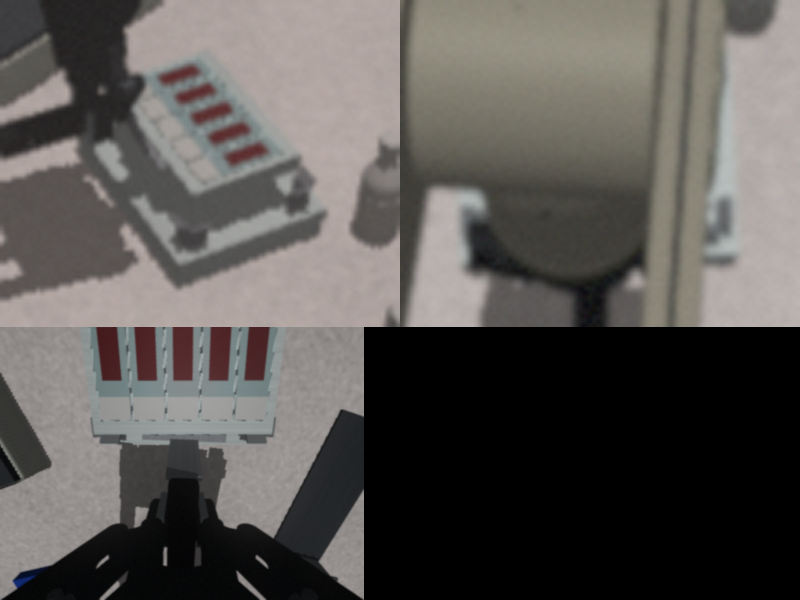

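Hovering squarely: in the wrist view the tray spans columns 93–275 (middle 184), with the front guides symmetric at 112 and 258. One numeric check with side and wrist 3-dof fits, then lower slowly.

```bash
python3 - <<'E'
from h import *
S=np.array([.6495,.0805]); ys=7.57
for z in(.081,.083,.085): 
    for f in('s6','w6'): fit(f,S,ys,.1,.15,z,rng=.006)
fit('side0',(.562,.3573),19.8,.1,.15,.076,rng=.006)
fit('side0',S,ys,.14,.186,.03,rng=.006)
E
```

```text
s6 [0.6478 0.0786] yaw 7.65 {'x': (-4.0, 15), 'X': None, 'y': (-3.1, 22), 'Y': (-3.6, 9)} grow mm [-3.4]
w6 [0.6474 0.0765] yaw 7.57 {'x': (-2.4, 14), 'X': None, 'y': (-2.5, 11), 'Y': (-3.2, 15)} grow mm [-2.9]
s6 [0.6475 0.0769] yaw 7.83 {'x': (-3.5, 17), 'X': None, 'y': (-3.2, 22), 'Y': (-3.5, 8)} grow mm [-3.4]
w6 [0.65   0.0806] yaw 7.6 {'x': (-0.2, 20), 'X': None, 'y': (-0.2, 7), 'Y': (0.2, 5)} grow mm [-0.]
s6 [0.6458 0.0747] yaw 8.5 {'x': (-3.7, 17), 'X': None, 'y': (-2.8, 24), 'Y': (-4.2, 9)} grow mm [-3.6]
w6 [0.6497 0.0809] yaw 7.56 {'x': (-0.7, 20), 'X': None, 'y': (-0.9, 7), 'Y': None} grow mm [-0.6]
side0 [0.5621 0.358 ] yaw 20.18 {'x': (1.8, 21), 'X': (2.3, 18), 'y': (1.6, 22), 'Y': (2.4, 21)} grow mm [2.]
side0 [0.6469 0.0781] yaw 7.03 {'x': (-2.4, 22), 'X': (-4.5, 4), 'y': (-1.1, 22), 'Y': (0.8, 4)} grow mm [-1.8]h.py:39: RuntimeWarning: Mean of empty slice.
  os=np.array(os); m=np.abs(os-np.median(os))<.0025; E[e]=(round(1e3*float(os[m].mean()),1),int(m.sum()))
  ret = ret.dtype.type(ret / rcount)
```

The wrist fit at the nominal height gives (0.650,0.0806) yaw 7.6° with zero size error, so the tray is on target. Lowering.

```bash
python3 - <<'E'
from h import *
S=np.array([.6495,.0805]); ys=7.57; b=S-.006*u(ys)
ctrl.move_straight(tcp(b,ys,.046),feed=.04); rep('46')
for z in(.042,.0395,.0375,.0365):
    ctrl.move_straight(tcp(b,ys,z),feed=.012); rep(z)
snap('wrist','w7'); fit('w7',S,ys,.1,.15,.046)
snap('side','s7')
a=cv2.imread('pics/w7.png');b=cv2.imread('pics/s7.png')[160:250,250:360]
cv2.imwrite('pics/m7.png',np.hstack([cv2.resize(a,(400,300)),cv2.resize(b,(367,300),interpolation=cv2.INTER_CUBIC)]))
E
```

```text
46 t 20.25 F [-0.11 -0.66 -2.88] M [-0.    0.23 -0.05] pos [0.5496 0.0672 0.0776] rpy [180.    -1.03   7.57] op 0.217
0.042 t 20.73 F [-0.24  0.74 -2.71] M [-0.05  0.21 -0.  ] pos [0.5493 0.0672 0.0732] rpy [-180.     -0.99    7.57] op 0.218
0.0395 t 21.09 F [ 0.32 -1.05 -2.01] M [ 0.03  0.14 -0.01] pos [0.5495 0.0672 0.0708] rpy [180.    -1.01   7.57] op 0.223
0.0375 t 21.41 F [-0.31 -0.83 -1.62] M [ 0.02  0.15 -0.02] pos [0.5493 0.0672 0.0687] rpy [-180.     -0.99    7.57] op 0.218
0.0365 t 21.66 F [-0.44  0.04 -2.08] M [-0.03  0.1   0.  ] pos [0.5493 0.0672 0.0677] rpy [-180.     -0.99    7.57] op 0.219
w7 [0.6292 0.077 ] yaw 10.09 {'x': (1.8, 9), 'X': None, 'y': (-6.6, 8), 'Y': (-6.9, 7)} grow mm [-6.7]
```

View pics/m7.png

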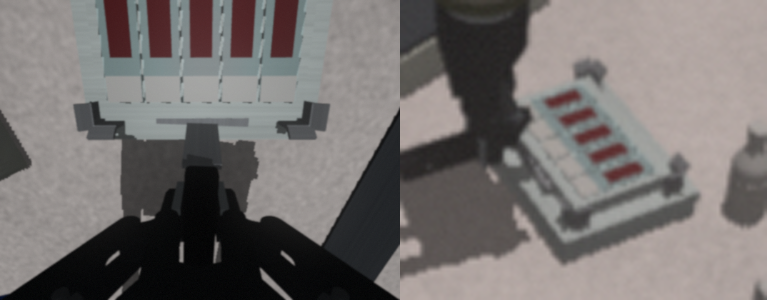

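The tray is seated between all four guides, and the moment dropped from 0.21 to 0.10 as the load came off. I'll withdraw the spatula and return it to the rest.

```bash
python3 - <<'E'
from h import *
S=np.array([.6495,.0805]); ys=7.57; b=S-.006*u(ys)
ctrl.move_straight(tcp(b,ys,.0355),feed=.012); rep('pre')
hit=ctrl.move_straight(tcp(b-.125*u(ys),ys,.0355),feed=.06,f_stop=4); rep('out %s'%hit)
if hit: raise SystemExit
ctrl.move_straight(tcp(b-.125*u(ys),ys,.13),feed=.2)
y=-10.2; g=[.4805,-.1265,.0353]
ctrl.move_to([g[0],g[1],.17],[180,-1,y]); 
ctrl.move_straight([g[0],g[1],.047],feed=.12); ctrl.hold(.2); rep('above')
hit=ctrl.move_straight([g[0],g[1],g[2]-.002],feed=.012,f_stop=3.0); rep('down %s'%hit)
snap('side','s8'); snap('wrist','w8')
b=cv2.imread('pics/s8.png')[220:320,210:360]; a=cv2.imread('pics/w8.png')
cv2.imwrite('pics/m8.png',np.hstack([cv2.resize(a,(400,300)),cv2.resize(b,(400,300),interpolation=cv2.INTER_CUBIC)]))
E
```

```text
pre t 22.01 F [-0.43  0.02 -1.  ] M [-0.02  0.15 -0.04] pos [0.5493 0.0672 0.0667] rpy [-180.     -0.99    7.57] op 0.215
out False t 24.24 F [-0.17 -0.69 -1.41] M [ 0.02  0.14 -0.02] pos [0.4256 0.0507 0.0668] rpy [180.    -1.     7.57] op 0.215
above t 27.01 F [ 1.   -0.47 -1.69] M [0.   0.11 0.01] pos [ 0.4811 -0.1267  0.0478] rpy [179.99  -1.08 -10.2 ] op 0.216
down True t 27.89 F [ 0.89 -0.57  5.56] M [ 0.09  0.32 -0.04] pos [ 0.4805 -0.1265  0.0356] rpy [-179.99   -0.99  -10.2 ] op 0.215
```

I've used up the picture views, so checks are numeric from here. Contact with the rest came at z=0.0356, exactly the grasp height. Releasing, then checking the spatula, tray and cover by fits.

```bash
python3 - <<'E' 2>/dev/null
from h import *
ctrl.gripper_open(); ctrl.hold(.2); rep('open')
p=ctrl.state()['position']
ctrl.move_straight([p[0],p[1],.15],[180,0,-10.2],feed=.15)
ctrl.move_to([.48,-.13,.28],[180,0,-10]); snap('wrist','w9')
ctrl.move_to([.42,-.345,.28],[180,0,6.5]); snap('wrist','wc'); snap('top','t9'); snap('side','s9'); rep('cov')
fit('w9',(.5737,-.1434),-10.5,.1,.072,.0065); fit('w_spat',(.5737,-.1434),-10.5,.1,.072,.0065)
print('imgdiff w_spat/w9 spat roi',np.abs(cv2.imread('pics/w9.png').astype(int)-cv2.imread('pics/w_spat.png'))[40:240,230:330].mean())
print('tray'); fit('t9',(.6495,.081),7.57,.1,.15,.046,rng=.005); fit('t9',(.6498,.0815),7.57,.1,.15,.046,rng=.003); fit('s9',(.6495,.081),7.57,.1,.15,.046,rng=.004)
print('cover'); 
for z in(.012,.010): fit('wc',(.4715,-.345),6.6,.1,.15,z,rng=.006)
fit('wc',(.4715,-.345),6.6,.014,.07,.042,rng=.006); fit('wc',(.4715,-.345),6.6,.014,.07,.042,rng=.004)
E
```

```text
open t 28.85 F [0.12 0.19 0.89] M [ 0.05 -0.04  0.02] pos [ 0.4793 -0.126   0.0345] rpy [-179.97   -0.85  -10.2 ] op 1.001
cov t 31.44 F [-0.06  0.04 -0.07] M [-0.06 -0.01  0.01] pos [ 0.4207 -0.3436  0.2798] rpy [-179.97    0.      6.59] op 0.994
w9 [ 0.5742 -0.1425] yaw -9.19 {'x': (-0.3, 25), 'X': (-0.5, 23), 'y': (3.9, 25), 'Y': (3.9, 25)} grow mm [1.8]
w_spat [ 0.5736 -0.1434] yaw -10.6 {'x': (-0.1, 25), 'X': (-0.5, 22), 'y': (4.3, 25), 'Y': (4.3, 25)} grow mm [2.1]
imgdiff w_spat/w9 spat roi 5.537933333333333
tray
t9 [0.6537 0.0827] yaw 7.75 {'x': (2.1, 24), 'X': None, 'y': (2.1, 6), 'Y': (2.3, 6)} grow mm [2.2]
t9 no edges
s9 [0.6497 0.0804] yaw 8.19 {'x': None, 'X': None, 'y': (0.1, 19), 'Y': None} grow mm [0.]
cover
wc [ 0.4721 -0.3486] yaw 6.5 {'x': (-0.4, 9), 'X': (-0.2, 25), 'y': (-0.2, 25), 'Y': (-0.2, 20)} grow mm [-0.2]
wc [ 0.4718 -0.3486] yaw 6.49 {'x': (-0.0, 9), 'X': (0.1, 25), 'y': (0.1, 25), 'Y': (0.2, 20)} grow mm [0.1]
wc [ 0.4727 -0.3483] yaw 6.58 {'x': (0.2, 25), 'X': (0.1, 25), 'y': (-0.6, 25), 'Y': (-0.6, 21)} grow mm [-0.2]
wc [ 0.4726 -0.3482] yaw 6.73 {'x': (0.1, 24), 'X': (0.2, 25), 'y': (-0.5, 25), 'Y': (-0.9, 10)} grow mm [-0.2]
```

The spatula is back on the rest (middle (0.574,-0.1425), yaw -9.2°). The cover's y differs 2–3 mm between views, so I'll retake with the arm settled.

```bash
python3 - <<'E' 2>/dev/null
from h import *
ctrl.hold(.2); snap('wrist','wd'); rep('')
for z in(.012,.010): fit('wd',(.4715,-.346),6.6,.1,.15,z,rng=.006)
fit('wd',(.4715,-.346),6.6,.014,.07,.042,rng=.006)
fit('t9',(.4710,-.346),6.6,.1,.15,.012,rng=.006); fit('s9',(.471,-.346),6.6,.1,.15,.012,rng=.006); fit('side0',(.471,-.346),6.6,.1,.15,.012,rng=.006)
fit('side0',(.471,-.346),6.6,.014,.07,.042,rng=.006)
# move over tray/stand-free check view: wrist looking at the seated tray
ctrl.move_to([.60,.07,.30],[180,0,7.5]); ctrl.hold(.25); snap('wrist','we'); rep('')
fit('we',(.6495,.0805),7.57,.1,.15,.046,rng=.005); fit('we',(.6495,.0805),7.57,.1,.15,.046,rng=.003); fit('we',(.6495,.0805),7.57,.14,.186,.03,rng=.004)
E
```

```text
t 31.69 F [ 0.63 -0.43  0.1 ] M [ 0.04 -0.01  0.03] pos [ 0.4204 -0.3444  0.2802] rpy [ 1.7999e+02 -1.0000e-02  6.5600e+00] op 1.001
wd [ 0.4722 -0.3485] yaw 6.48 {'x': (-0.6, 9), 'X': (-0.5, 25), 'y': (-0.2, 25), 'Y': (-0.1, 19)} grow mm [-0.3]
wd [ 0.472  -0.3487] yaw 6.53 {'x': (-0.2, 9), 'X': (-0.2, 25), 'y': (0.1, 25), 'Y': (0.3, 20)} grow mm [0.]
wd [ 0.4725 -0.3483] yaw 6.46 {'x': (0.2, 25), 'X': (0.5, 25), 'y': (-0.5, 25), 'Y': (-0.4, 21)} grow mm [-0.]
t9 [ 0.4708 -0.3436] yaw 7.23 {'x': (-1.4, 8), 'X': (0.3, 25), 'y': (2.8, 14), 'Y': (2.3, 21)} grow mm [1.2]
s9 [ 0.4711 -0.3515] yaw 7.16 {'x': (-1.3, 6), 'X': (0.6, 25), 'y': (2.7, 25), 'Y': (2.0, 22)} grow mm [1.6]
side0 [ 0.47   -0.3513] yaw 6.27 {'x': (1.7, 25), 'X': (1.8, 25), 'y': (2.6, 25), 'Y': (2.3, 25)} grow mm [2.1]
side0 [ 0.467  -0.3539] yaw 6.1 {'x': (3.9, 21), 'X': (3.4, 25), 'y': (2.9, 14), 'Y': (3.0, 19)} grow mm [3.4]
 t 33.65 F [-0.41 -1.12  0.95] M [-0.02  0.05 -0.  ] pos [0.6    0.0693 0.3   ] rpy [179.99  -0.     7.44] op 0.999
we [0.6495 0.0808] yaw 6.67 {'x': None, 'X': None, 'y': None, 'Y': (1.1, 7)} grow mm [0.5]
we [0.6494 0.0813] yaw 7.35 {'x': None, 'X': None, 'y': None, 'Y': (0.0, 8)} grow mm [0.]
we [0.6509 0.0804] yaw 7.44 {'x': (0.9, 7), 'X': None, 'y': (1.4, 8), 'Y': (0.9, 8)} grow mm [1.1]
```

The settled wrist fit gives cover (0.4722,-0.3484) yaw 6.5°, with edges and bar agreeing. The tray at the stand fits within about 1 mm. Grasping the cover's bar next.

```bash
python3 - <<'E' 2>/dev/null
from h import *
c=(.4723,-.3484); y=96.5; o=[180,0,y]; z0=.0165
ctrl.move_to([*c,.14],o); ctrl.move_straight([*c,z0],feed=.12,f_stop=8); ctrl.hold(.1); rep('at')
ctrl.close_gripper(60); rep('closed')
ctrl.move_straight([*c,z0+.03],feed=.06); ctrl.move_straight([*c,z0+.13],feed=.2); ctrl.hold(.25); rep('up')
p=ctrl.state()['position']; print('lift',p[2]-z0)
snap('wrist','wf'); snap('side','sf'); dz=p[2]-z0
for z in(.012,.010): fit('wf',c,6.5,.1,.15,z+dz,rng=.006)
fit('wf',c,6.5,.1,.15,dz,rng=.006); fit('sf',c,6.5,.1,.15,.012+dz,rng=.006)
fit('wf',c,6.5,.1,.15,.012+dz,rng=.006,edges='Y'); 
E
```

```text
at t 36.91 F [-0.34 -0.21  0.4 ] M [ 0.03 -0.    0.01] pos [ 0.473  -0.349   0.0177] rpy [1.7992e+02 9.0000e-02 9.6500e+01] op 0.999
closed t 37.56 F [-0.28 -0.1   1.38] M [-0.   -0.02  0.03] pos [ 0.4724 -0.3485  0.0166] rpy [1.7999e+02 1.0000e-02 9.6500e+01] op 0.151
up t 39.11 F [ 0.11  0.83 -2.52] M [ 0.01 -0.01  0.06] pos [ 0.4715 -0.3476  0.1445] rpy [-1.7988e+02 -1.4000e-01  9.6500e+01] op 0.153
lift 0.12802139033716492
wf [ 0.4725 -0.3469] yaw 6.55 {'x': (-0.5, 15), 'X': (-0.5, 17), 'y': None, 'Y': (-0.5, 14)} grow mm [-0.5]
wf [ 0.4723 -0.3456] yaw 6.49 {'x': (0.3, 15), 'X': (0.1, 17), 'y': (-2.7, 9), 'Y': (-1.9, 15)} grow mm [-0.8]
wf [ 0.4729 -0.3506] yaw 6.53 {'x': (3.6, 17), 'X': (3.6, 17), 'y': (1.7, 6), 'Y': (2.7, 20)} grow mm [3.1]
sf [ 0.4711 -0.3501] yaw 5.37 {'x': (2.0, 13), 'X': (2.2, 17), 'y': (2.3, 15), 'Y': (2.3, 12)} grow mm [2.2]
wf [ 0.4722 -0.3475] yaw 6.5 {'Y': (-0.1, 13)} grow mm []
```

The cover is held with yaw aligned and under 1 mm offset. Carrying it to the stand and lowering gently.

```bash
python3 - <<'E' 2>/dev/null
from h import *
S=np.array([.6497,.0800]); o=[180,0,97.57]; z0=.0165; p=ctrl.state()['position']
ctrl.move_straight([p[0],p[1],.17],feed=.15)
ctrl.move_straight([*S,.17],o,feed=.2); ctrl.move_straight([*S,z0+.066],feed=.1); ctrl.hold(.25); rep('hover')
snap('wrist','wg'); fit('wg',S,7.57,.1,.15,.066+.012,rng=.005)
ctrl.move_straight([*S,z0+.051],feed=.03); rep('51')
hit=ctrl.move_straight([*S,z0+.043],feed=.010,f_stop=2.5); rep('down %s'%hit)
E
```

```text
hover t 43.26 F [ 0.14 -0.65 -2.06] M [0.   0.03 0.02] pos [0.6502 0.08   0.0833] rpy [1.7993e+02 1.0000e-02 9.7570e+01] op 0.154
wg [0.6501 0.086 ] yaw 6.76 {'x': (0.3, 14), 'X': (0.0, 17), 'y': (-0.6, 8), 'Y': (1.3, 18)} grow mm [0.3]
51 t 43.96 F [ 0.56  0.68 -1.29] M [-0.   -0.01 -0.  ] pos [0.6496 0.08   0.0673] rpy [-179.98   -0.     97.57] op 0.151
down True t 44.51 F [-1.46 -0.74  5.07] M [ 0.03  0.1  -0.05] pos [0.6498 0.08   0.0627] rpy [179.99   0.    97.57] op 0.148
```

Contact came at TCP z 0.0627 against an expected 0.0625, so the rim is on the tray top. Releasing, retreating and checking.

```bash
python3 - <<'E' 2>/dev/null
from h import *
ctrl.gripper_open(); ctrl.hold(.2); p=ctrl.state()['position']; rep('open')
ctrl.move_straight([p[0],p[1],.15],feed=.1); ctrl.move_to([.50,.065,.30],[180,0,7.5]); ctrl.hold(.3)
snap('wrist','wh'); 
fit('wh',(.6497,.0805),7.57,.1,.15,.058,rng=.005); fit('wh',(.6497,.0805),7.57,.014,.07,.088,rng=.005)
ctrl.move_to([.36,.25,.35],[180,0,30]); ctrl.hold(.3); snap('top','th'); snap('side','sh'); rep('away')
fit('th',(.6497,.081),7.57,.1,.15,.058,rng=.006); fit('th',(.6497,.081),7.57,.014,.07,.088,rng=.006)
a=np.abs(cv2.imread('pics/th.png').astype(int)-cv2.imread('pics/top0.png')).max(2)
s=np.abs(cv2.imread('pics/sh.png').astype(int)-cv2.imread('pics/side0.png')).max(2)
for n,r in dict(rack=(342,122,404,160),dropper=(294,118,312,144),mouse=(430,152,466,195),rest=(315,185,365,275)).items(): x0,y0,x1,y1=r; print(n,a[y0:y1,x0:x1].mean().round(1),(a[y0:y1,x0:x1]>40).mean().round(3))
for n,r in dict(rack=(355,228,408,292),dropper=(346,196,364,228),mouse=(380,328,428,358)).items(): x0,y0,x1,y1=r; print('side',n,s[y0:y1,x0:x1].mean().round(1),(s[y0:y1,x0:x1]>40).mean().round(3))
rect6(['th','sh','wh'],(.6497,.0805,.058),7.57)
E
```

```text
open t 45.41 F [ 0.39 -0.22  0.16] M [-0.02 -0.01 -0.01] pos [0.6487 0.0799 0.0613] rpy [-1.7988e+02 -1.0000e-02  9.7570e+01] op 1.002
wh [0.6477 0.0794] yaw 7.65 {'x': (-0.2, 23), 'X': None, 'y': (-0.4, 22), 'Y': (-0.3, 23)} grow mm [-0.3]
wh [0.6474 0.0793] yaw 7.67 {'x': (2.4, 24), 'X': (2.3, 25), 'y': (-1.2, 24), 'Y': (-0.6, 25)} grow mm [0.7]
away t 49.52 F [-0.24  0.56  0.1 ] M [ 0.   -0.02 -0.  ] pos [0.3604 0.2496 0.3498] rpy [1.800e+02 3.000e-02 2.993e+01] op 1.0
th [0.6464 0.0807] yaw 7.46 {'x': (4.3, 21), 'X': (3.6, 18), 'y': (-0.4, 21), 'Y': (-0.5, 20)} grow mm [1.7]
th [0.6457 0.0806] yaw 8.32 {'x': (3.8, 22), 'X': (3.2, 25), 'y': (-1.5, 25), 'Y': (-1.6, 25)} grow mm [0.9]
rack 9.9 0.0
dropper 10.8 0.0
mouse 10.8 0.0
rest 13.2 0.021
side rack 2.3 0.0
side dropper 2.1 0.0
side mouse 2.2 0.0
[('th', 0, 21, -0.2), ('th', 1, 23, 0.9), ('th', 2, 19, -0.5), ('th', 3, 19, -0.5), ('sh', 0, 21, -0.8), ('sh', 1, 20, 0.1), ('sh', 2, 8, 0.7), ('sh', 3, 9, -0.4), ('wh', 0, 20, 0.1), ('wh', 2, 6, 1.0), ('wh', 3, 10, 0.2)]
pitch roll [-19.37   2.44] yaw 6.72 centre [0.646  0.0795 0.0548]
```

The cover at (0.648,0.079) yaw 7.6° is inside the pocket, and bar and edges agree that it is level. The bystanders are unchanged, so I'm handing in.

```bash
python3 - <<'E'
from plant import ctrl
print(ctrl.sign_off(), ctrl.state()['time_s'])
E
```

```text
the job is handed in; nothing more can be done
the job is handed in; nothing more can be done
```

The job is done and handed in at about 50 s of the 66 s allowed. The spatula carried the tray from the dryer to the cooling stand and went back on its rest. The cover is now on the tray inside the guides. Only the spatula's handle and the cover's bar were gripped.

**What the last checks showed**
- **Tray:** it was lowered to its expected height and the load came off the blade. A picture showed it seated between all four guides.
- **Spatula:** it touched the rest at the height where it was picked up. After release it lay at (0.574, -0.143), yaw -9.2°, against the rest's yaw of -9.9°.
- **Cover:** it met the tray top 0.2 mm from the expected height. The wrist camera puts it at (0.648, 0.079), yaw 7.65°, about 2 mm from the stand's centre with ±4 mm of room. The bar and the cover's edges agree that it lies flat.
- **Bystanders:** the areas around the tube rack, dropper and mouse look unchanged in the top and side pictures.

**What failed or disagreed**
- The cameras disagreed by up to about 5 mm in places, mostly on the cover; I relied on the wrist camera.
- The final combined three-camera tilt fit of the cover gave -19° pitch. I set it aside because the bar and edge fits and the contact height contradict it.
- Tray levelness while carried could only be judged to about 1–2°. I tilted the tool 1° to offset an apparent droop.
- The 12-picture limit was reached before I could look at the spatula back on its rest or the cover in place, so both rest on numbers only.

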